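Open the fuse holder of the faulty drive unit

ROBOT

A 6-joint arm with a two-finger parallel gripper is mounted at the origin on the work surface. World frame = base frame: x ahead of the robot, y to its left, z up, the work surface at z = 0. Lengths are in mm, angles in rad, forces in N, time in s.
With the tool pointing down it reaches from about 350 to 875 mm from the base axis. Payload 4.2 kg.
Tool frame: the origin (TCP) lies between the finger pads; the fingertips stand 11 mm ahead of it and the grasp point (between the pads) lies 8 mm behind it; z points along the fingers, y is the direction in which the jaws open and shut (so a half turn about z gives the same grasp; the last joint's range is limited). The gripper opens to 85 mm and grips with 20 to 120 N. Pads are 22 mm wide; open, the fingers measure 114 mm over their backs; the gripper's body (76 mm by 85 mm) begins 54 mm behind the grasp point. The pads swing forward as they close: fully open they stand 13 mm farther back than shut.
Start: joints at [-0.91, 0.385, 0.008, 0, -1.194, -0.259], TCP at [244.435, -575.196, 242.312] pointing down, gripper open.
Joint ranges: [-3.14, 3.14], [-1.21, 2.06], [-1.07, 1.41], [-3.16, 2.05], [-2.99, -0.16], [-3.1, 3.1]. Speed limits (rad/s): [2.79, 2.79, 3.14, 3.14, 3.14, 3.14].

INTERFACE

Orientations are given as a unit quaternion [x, y, z, w].
In Python, from bench import * gives the robot as it stands. The module is installed in compiled form; this text tells all that it offers.
- The arm moves only by the tool drive_tool, never from a script. Its argument "increments" is a list of rows, each a list of 3 entries, a list of its own where there are three numbers: the gripper command: -1 is shut, 1 is fully open, values between are in proportion, then the shift along the tool's x, y, z scaled (see below), then the turn about the tool's z scaled (see below). In form: [[hand, [tx, ty, tz], turn], ...]. A call has 1 to 20 rows; each row shifts and turns the commanded pose from where the row before left it, along the tool's axes as they then stand; what a row does not reach is not made up. The controller multiplies each number of a shift by 0.3 m and each number of a turn by 2 rad. A row lasts 1/8 s, in which the tool goes at most 62.5 mm and 10.7 degrees, less where a joint would pass 70% of its speed; a pose out of reach is approached as far as the arm can. A call with a number of a shift or a turn outside -1 to 1 is refused whole. A call with a gripper value outside its range is refused whole. The fingers move at their own pace and stop on an object; the grip force is fixed at half the most. Time passes only in rows, so rows that do not move let the fingers close. It gives the time, the measured TCP pose, the force and the opening at its end, in the units of the state.
- read_state(): the state, without advancing time (a new reading comes with each control period).
- get_image(name): name is "scene" or "side" or "wrist"; returns the picture (400x640x3 uint8, red, green, blue); there is no depth.
- calibration(name): a dict with "fovy" (degrees; the focal length in pixels is half the picture's height over the tangent of half this angle, whatever the lens; pixels are square), "cx", "cy" (the principal point, pixels), "R" (3x3) and "t" (3): a world point X has camera coordinates R X + t. Camera axes: x right, y down, z forward; pixel columns grow to the right and rows downward; lengths in mm; the calibration is good to about 2 mm. A picture is of the moment at which its call begins: read the wrist's pose just before it. calibration takes no time and is no camera call; for the wrist camera it gives the pose at the moment of the call.
- job_done(): hands the job in, once; it reports no verdict.
The state is a dict: "clock": time; "joints": joint angles; "joint_vel": joint speeds; "joint_efforts": joint torques, N m; "position": TCP position; "ee_rot": TCP orientation; "contact_force": force on the tool from outside, world axes, zero at the start; "wrist_torque": the same for the moment, N m; "gripper_width": finger opening in mm.
Only numpy, scipy, OpenCV 4.12 (cv2) and the standard library are available. Lean on these libraries where they do the work, as an engineer would, in place of code of your own. Each camera call takes 0.05 s, during which the arm holds its last target.

TASK

The drive unit with the red lamp has a blown fuse: push its sprung fuse cap down against the spring and twist it anticlockwise (seen from above) until it comes free and rises, then take it off and stand it upright, bar on top, on the floor of the blue tray; set it down, do not drop it. Do not unlatch or move the cap of the unit with the green lamp.

Things in the scene. Friction and masses are not known exactly. Their poses are not given: they have to be found in the camera images.
- fault_unit: white box 130 (x) x 120 (y) x 60 mm with a RED lamp (20 mm dome) on its top at (-50, +42) mm; fixed to the bench. Origin: centre of its underside; z up; its front (vents) faces its -x. In the middle of its top stands a round aluminium fuse-holder collar in which the sprung fuse cap is latched, its bar along the unit's x.
- fault_collar (a point): centre of the top rim of the red-lamp unit's collar (70 mm across, 27 mm high, top 87 mm above the bench). A spring of 0.5 N/mm in it pushes the cap up (6 N when latched). Latched, the cap has only some 7 degrees of play. To free it: push it straight down 8 to 12 mm (at 12 mm the cap's head meets the collar; 12 N) and, keeping it down, turn as told under fault_lugs.
- fault_lugs (a point): point inside the same collar, 14 mm below its rim, where the cap's two lugs are latched in notches. The pressed cap turns anticlockwise (seen from above): 60 degrees frees it, 52 is enough, a stop ends the turn at about 64. Let up there, it rises by itself about 9 mm above its latched height and can then be lifted straight out; its lower end must rise 14 mm above latched height to clear the rim.
- good_unit: second white box, the same in every way but with a GREEN lamp; fixed to the bench; its cap must stay as it is
- fault_cap_grip (a point): fuse cap on the red-lamp unit: middle of its orange grip bar (64 long x 16 wide x 24 mm tall), on the cap's axis, 123 mm above the bench when latched. x along the bar to its white dot, y across it (grip here), z up. The bar stands on a grey round head 72 mm across and 12 mm thick whose flat top is 12 mm below this point, underside 24 mm below. The cap is 62 mm tall in all, 0.1 kg.
- fault_cap: the same cap; origin at the centre of its flat lower end, 50 mm below the middle of the bar; same axes. The lower end is a plug 40 mm across with two lugs reaching 60 mm over all, along x; the cap stands upright on it.
- good_cap_dot (a point): white dot on the end of the bar (24 mm from the cap's axis, on the bar's top) of the identical cap on the green-lamp unit. Leave that cap latched.
- tray: blue open tray, 150 (x) x 130 (y) x 25 mm high, walls and floor 5 mm thick, empty, 0.6 kg, loose on the bench. Origin: centre of its underside, z up. When the cap stands on the tray's floor the middle of its bar is 55 mm above this origin and its head is above the tray's rim.
Things that resemble listed ones, but are neither listed nor needed, are in the scene too. Leave any orange look-alike of the fault_unit alone.

How it is judged:
By the outcome, as a careful person would: the job done as asked, in the order asked, and still so for the second after the job is handed in, with the robot touching nothing.
It also fails if it takes over 48 s, if anything falls off the work surface, if the arm or the gripper's body presses on something with over 40 N, if the wrist force passes 120 N, or if a joint passes its speed limit or range.

## Working session

There is one attempt and no reset: what is moved stays moved. The work goes in short steps, Python scripts to look and compute and a tool call to move; the robot and the scene stay as the last step left them, time stands still between calls to the robot, and variables do not carry over. Pictures are saved under pics/ and viewed, and the job is handed in when it is done.

Besides the shell and the picture viewer there is one more tool, called by a JSON object that holds its "api" and its "payload", one argument or row to a line. drive_tool: Moves the arm, as the interface text tells. Shifts and turns lie within -1 to 1; 1 stands for 0.3 m of shift or 2 rad of turn. Its arguments: {"type":"object","properties":{"increments":{"type":"array"}},"required":["increments"]}

```bash
mkdir -p pics; cat > h.py <<'E'
from bench import *
import numpy as np, cv2
def save(n,f):
    im=get_image(n); cv2.imwrite('pics/'+f,im[:,:,::-1]); return im
def K(c):
    f=200/np.tan(np.radians(c['fovy'])/2); return f
def ray(c,u,v):
    R=np.array(c['R']);t=np.array(c['t']);f=K(c)
    d=R.T@np.array([(u-c['cx'])/f,(v-c['cy'])/f,1]); return -R.T@t,d
def atz(c,u,v,z):
    o,d=ray(c,u,v); return o+d*(z-o[2])/d[2]
def proj(c,X):
    p=np.array(c['R'])@np.array(X)+np.array(c['t']); return K(c)*p[:2]/p[2]+[c['cx'],c['cy']]
E
python3 - <<'E'
from h import *
s=read_state();print(s)
for n in('scene','side','wrist'):
    c=calibration(n);print(n,c); save(n,n+'0.png')
E
```

```text
{'clock': 0.0, 'joints': array([-9.10384222e-01,  3.85603631e-01,  6.59676077e-03, -5.24700101e-04,
       -1.19402298e+00, -2.58571476e-01]), 'joint_vel': array([-1.05234258e-03, -1.89472996e-04,  6.56667023e-04,  3.04402626e-04,
       -1.71252272e-03,  7.59088818e-06]), 'joint_efforts': array([ 9.16740973e-04, -3.92284155e+01,  1.88398057e+01,  4.18612316e+00,
       -4.66149111e-03,  9.91766370e-06]), 'position': array([ 244.22313261, -574.67950587,  241.17797234]), 'ee_rot': array([-1.99476235e-01,  9.79901998e-01,  1.10906793e-03, -2.76726094e-04]), 'contact_force': array([-0.99517896,  0.20084299, -0.45615112]), 'wrist_torque': array([ 0.04258039, -0.02232869,  0.02462784]), 'gripper_width': 85.41887250458682}
scene {'fovy': 53.23046894852399, 'cx': 312.8245273216782, 'cy': 200.81057741788103, 'R': array([[ 0.13230295,  0.99117472,  0.00828257],
       [ 0.76935054, -0.09741784, -0.6313553 ],
       [-0.62497654,  0.08990237, -0.77544947]]), 't': array([  26.04542036, -343.62086428, 1530.58980833])}
side {'fovy': 43.496118948462794, 'cx': 320.93448961231945, 'cy': 200.38232138260858, 'R': array([[-0.9823096 , -0.18694305,  0.01096101],
       [-0.12436195,  0.60747117, -0.78454629],
       [ 0.14000698, -0.77203049, -0.61997336]]), 't': array([ 475.51100147,  199.13084418, 1113.19713815])}
wrist {'fovy': 58.151585680241595, 'cx': 315.84464254404384, 'cy': 202.37242902866177, 'R': array([[-0.39036696,  0.92065858,  0.00118874],
       [ 0.8818646 ,  0.3735465 ,  0.28771138],
       [ 0.2644399 ,  0.11336132, -0.95771642]]), 't': array([624.98636082, -37.62943427, 378.81714735])}
```

View pics/scene0.png

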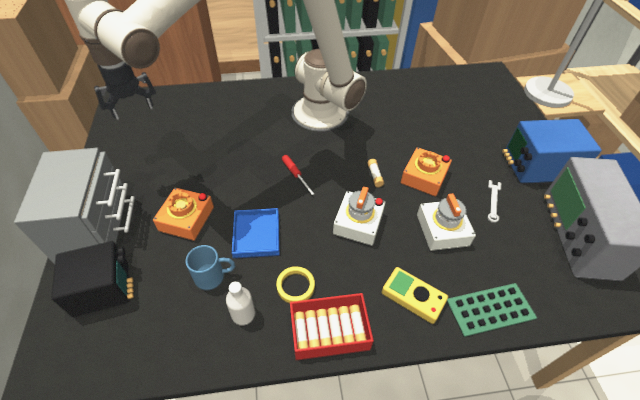

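View pics/side0.png

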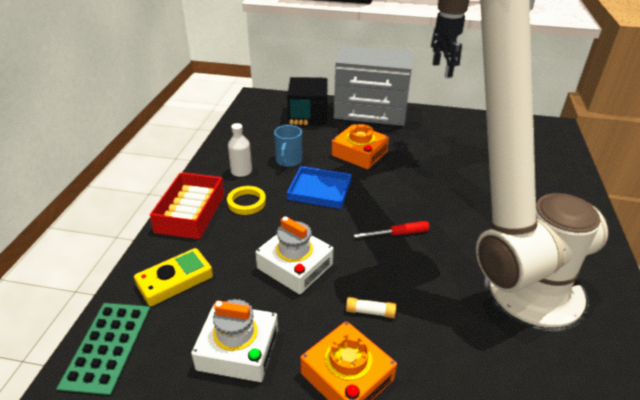

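View pics/wrist0.png

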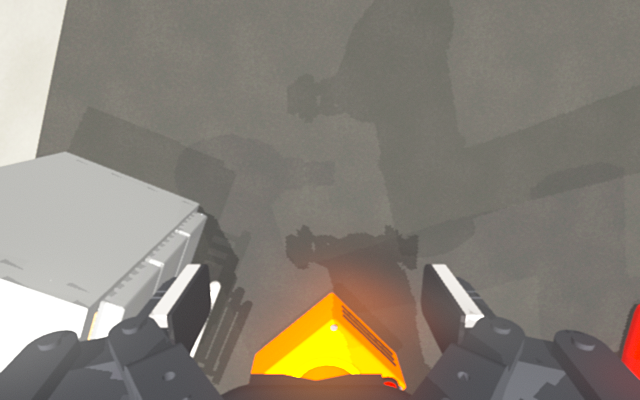

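The scene view shows the red-lamp white unit at about (360,215), the green one at (446,222) and the tray at (257,232). In the side view they are at (295,255), (236,340) and (320,187). I'll enlarge these areas.

```bash
python3 - <<'E'
import cv2
a=cv2.imread('pics/scene0.png')
cv2.imwrite('pics/c1.png',cv2.resize(a[170:270,220:400],None,fx=4.4,fy=4.4,interpolation=cv2.INTER_CUBIC))
b=cv2.imread('pics/side0.png')
cv2.imwrite('pics/c2.png',cv2.resize(b[160:300,240:380],None,fx=4.2,fy=4.2,interpolation=cv2.INTER_CUBIC))
E
```

```text
(no output)
```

View pics/c1.png

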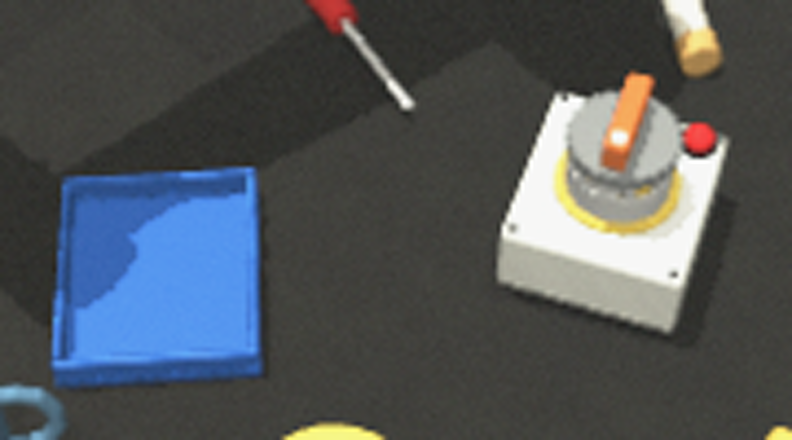

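View pics/c2.png

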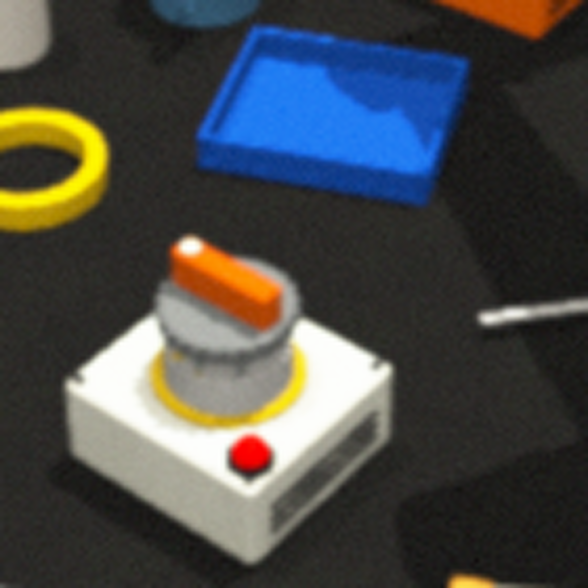

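```bash
python3 - <<'E'
from h import *
c1=calibration('scene');c2=calibration('side')
A=lambda u,v,z:atz(c1,220+(u+.5)/4.4-.5,170+(v+.5)/4.4-.5,z).round(1)[:2]
B=lambda u,v,z:atz(c2,240+(u+.5)/4.2-.5,160+(v+.5)/4.2-.5,z).round(1)[:2]
print('unit scene',[A(*p,60) for p in[(557,95),(728,140),(680,285),(503,238)]])
print('unit side',[B(*p,60) for p in[(68,383),(390,367),(252,487)]])
print('dot',A(619,136,135),B(190,245,135))
print('lamp',A(698,138,66),B(250,455,66))
q=[A(*p,25) for p in[(63,178),(256,169),(262,358),(54,362)]];print('tray',q,np.mean(q,0))
q=[B(*p,25) for p in[(255,27),(468,62),(430,185),(198,145)]];print('tray',q,np.mean(q,0))
q=[A(*p,60) for p in[(557,95),(728,140),(680,285),(503,238)]];print(np.mean(q,0))
print('bar', [A(*p,135) for p in [(630,73),(653,78),(628,148),(603,142)]])
print('bar', [B(*p,135) for p in [(170,250),(193,236),(280,286),(262,304)]])
E
```

```text
unit scene [array([460. ,  12.9]), array([513.3, 119.1]), array([623.8,  60.5]), array([574. , -43.6])]
unit side [array([620.6,  61.4]), array([455.4,  15.5]), array([508.6, 115.1])]
dot [559.9  27.3] [560.8  24.2]
lamp [513.8  97.6] [513.1  99.3]
tray [array([ 461.8, -326.1]), array([ 470.6, -195.5]), array([ 621.8, -203.5]), array([ 608.2, -333. ])] [ 540.6   -264.525]
tray [array([ 608. , -333.4]), array([ 459.4, -321.9]), array([ 463.9, -186.4]), array([ 614.6, -197.1])] [ 536.475 -259.7  ]
[542.775  37.225]
bar [array([510.3,  44.8]), array([516.2,  58.4]), array([569.8,  30.8]), array([563.3,  16.6])]
bar [array([569.9,  30.1]), array([561. ,  16.9]), array([508.5,  46.2]), array([514.4,  61.3])]
```

{"api": "drive_tool", "payload": {
  "increments": [
    [1,[-0.1,0.088,0],0],
    [1,[-0.142,0.124,0],0],
    [1,[-0.142,0.124,0],0],
    [1,[-0.142,0.124,0],0],
    [1,[-0.142,0.124,0],0],
    [1,[-0.142,0.124,0],0],
    [1,[-0.142,0.124,0],0],
    [1,[-0.142,0.124,0],0],
    [1,[-0.142,0.124,0],0],
    [1,[-0.142,0.124,0],0],
    [1,[-0.142,0.124,0],0],
    [1,[-0.142,0.124,0],0],
    [1,[-0.042,0.036,0],0.08],
    [1,[0,0,0],0.09],
    [1,[0,0,0],0.09],
    [1,[0,0,0],0.09],
    [1,[0,0,0],0.09],
    [1,[0,0,0],0],
    [1,[0,0,0],0]
  ]
}}

```text
clock: 2.52
position: [540.2, 35.5, 242.2]
ee_rot: [0.236, 0.972, -0.0, -0.0]
contact_force: [-1.1, 0.1, -0.3]
gripper_width: 85.6
```

```bash
cat >> h.py <<'E'
from scipy.spatial.transform import Rotation as Ro
def st():
    s=read_state(); R=Ro.from_quat(s['ee_rot']).as_matrix()
    print('t',round(s['clock'],2),'p',s['position'].round(1),'q',s['joints'].round(2),'F',s['contact_force'].round(1),'T',s['wrist_torque'].round(2),'w',round(s['gripper_width'],1),'yyaw',np.degrees(np.arctan2(R[1,1],R[0,1])).round(2),'z',R[:,2].round(3)); return s,R
def plan(x,y,z,yaw):
    s,R=st(); d=R.T@(np.array([x,y,z])-s['position'])/300
    y0=np.degrees(np.arctan2(R[1,1],R[0,1])); print('tool shift',d.round(4),'turn',round(-np.radians((yaw-y0+90)%180-90)/2,4))
E
python3 - <<'E'
from h import *
plan(539.5,38,160,62)
c=calibration('wrist');save('wrist','w1.png');print([proj(c,p).round() for p in[(539.5,38,135),(560,26,135)]])
np.save('cw1.npy',c,allow_pickle=True)
E
```

```text
t 2.52 p [540.2  35.5 242.2] q [ 0.37  0.24 -0.2  -0.   -1.13 -2.41] F [-1.1  0.1 -0.3] T [ 0.03  0.   -0.04] w 85.6 yyaw 62.75 z [-0. -0. -1.]
tool shift [0.0058 0.0063 0.2738] turn 0.0065
[array([320., 201.]), array([318., 233.])]
```

View pics/w1.png

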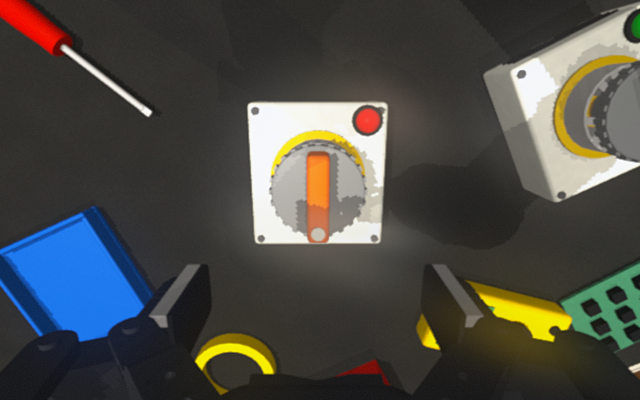

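```bash
python3 - <<'E'
import cv2
a=cv2.imread('pics/w1.png')
cv2.imwrite('pics/c3.png',cv2.resize(a[90:255,240:400],None,fx=3.6,fy=3.6,interpolation=cv2.INTER_CUBIC))
E
```

```text
(no output)
```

View pics/c3.png

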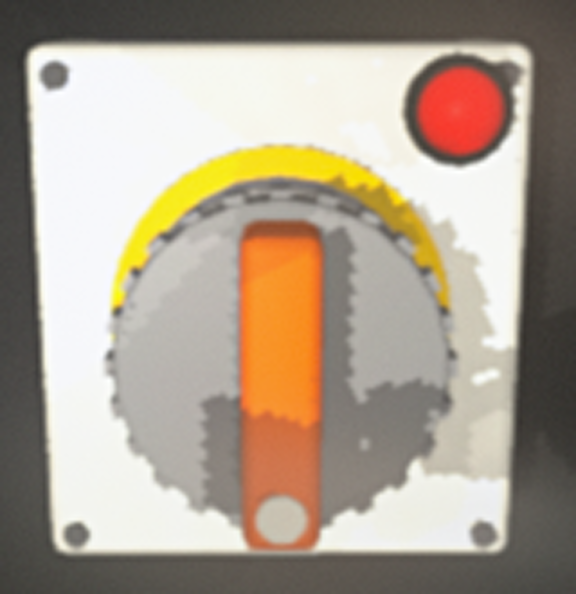

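```bash
python3 - <<'E'
from h import *
c=calibration('wrist')
g=lambda u,v,z:atz(c,240+(u+.5)/3.6-.5,90+(v+.5)/3.6-.5,z)[:2]
a,b,d=g(282,235,135),g(282,548,135),g(281,519,135)
print(a,b,(a+b)/2,d,np.degrees(np.arctan2(*(b-a)[::-1])),np.linalg.norm(b-a))
q=[g(*p,60) for p in[(30,45),(532,45),(507,552),(62,552)]];print(q,np.mean(q,0))
e=(q[3]-q[0]+q[2]-q[1]);print(np.degrees(np.arctan2(e[1],e[0])))
E
```

```text
[510.32466114  51.82527191] [565.99824273  23.18473904] [538.16145193  37.50500547] [560.39953959  25.84251745] -27.22295192375268 62.60852825246324
[array([454.71441569,  14.68238411]), array([508.50464492, 118.81061999]), array([622.54056679,  60.78930266]), array([569.06992911, -42.791055  ])] [538.70738913  37.87281294]
-26.825165937946508
```

{"api": "drive_tool", "payload": {
  "increments": [
    [1,[0.007,0.005,0.06],0],
    [1,[0,0,0.08],0],
    [1,[0,0,0.08],0],
    [1,[0,0,0.08],0],
    [1,[0,0,0.05],0],
    [1,[0,0,0.025],0],
    [1,[0,0,0.012],0],
    [1,[0,0,0],0]
  ]
}}

```text
clock: 3.58
position: [539.5, 37.9, 126.6]
ee_rot: [0.237, 0.972, 0.0, 0.0]
contact_force: [0.8, 0.5, -0.1]
gripper_width: 85.0
```

```bash
python3 - <<'E'
from h import *
plan(539,37.8,125,63)
save('side','s2.png');save('wrist','w2.png')
a=cv2.imread('pics/s2.png')
cv2.imwrite('pics/c4.png',cv2.resize(a[160:300,220:380],None,fx=4.2,fy=4.2,interpolation=cv2.INTER_CUBIC))
E
```

```text
t 3.58 p [539.5  37.9 126.6] q [ 0.37  0.36 -0.36  0.   -0.86 -2.42] F [ 0.8  0.5 -0.1] T [-0.03 -0.01 -0.02] w 85.0 yyaw 62.62 z [ 0.001  0.    -1.   ]
tool shift [ 0.0012 -0.0012  0.0053] turn -0.0033
```

View pics/c4.png

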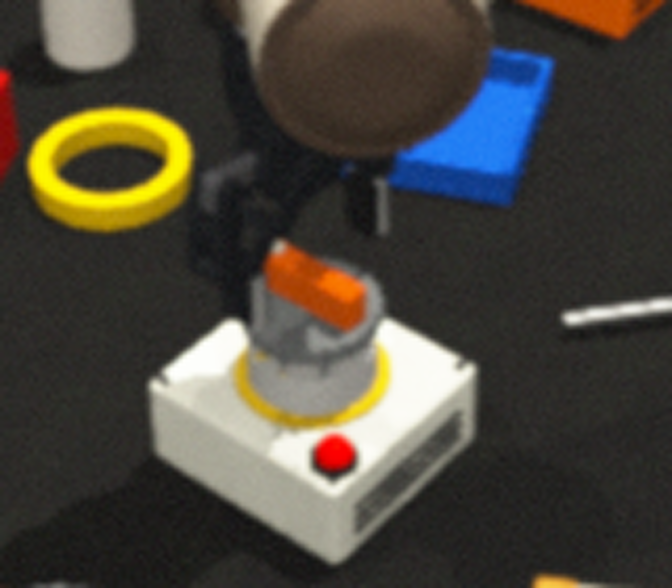

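View pics/w2.png

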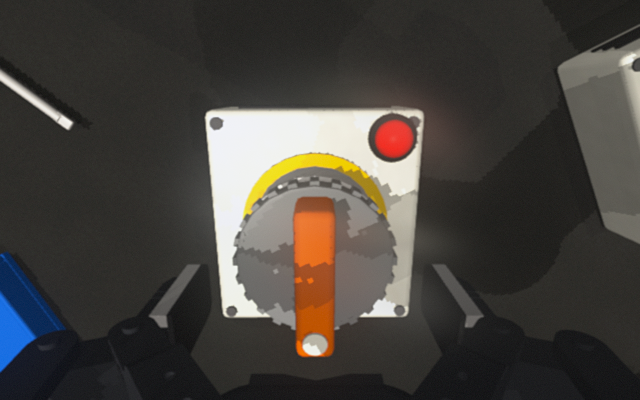

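The bar (u≈315) is centred between the pads (195 and 440), and nothing is touching yet. I'll close the gripper.

{"api": "drive_tool", "payload": {
  "increments": [
    [-1,[0,0,0],0],
    [-1,[0,0,0],0],
    [-1,[0,0,0],0],
    [-1,[0,0,0],0],
    [-1,[0,0,0],0],
    [-1,[0,0,0],0]
  ]
}}

```text
clock: 4.42
position: [539.1, 37.8, 126.5]
ee_rot: [0.237, 0.972, -0.0, 0.0]
contact_force: [-0.8, -0.5, 3.2]
gripper_width: 14.4
```

```bash
python3 - <<'E'
from h import *
st()
save('side','s3.png')
a=cv2.imread('pics/s3.png')
cv2.imwrite('pics/c5.png',cv2.resize(a[160:300,220:380],None,fx=4.2,fy=4.2,interpolation=cv2.INTER_CUBIC))
E
```

```text
t 4.42 p [539.1  37.8 126.5] q [ 0.37  0.36 -0.36  0.   -0.86 -2.42] F [-0.8 -0.5  3.2] T [-0.19  0.29  0.02] w 14.4 yyaw 62.61 z [-0. -0. -1.]
```

View pics/c5.png

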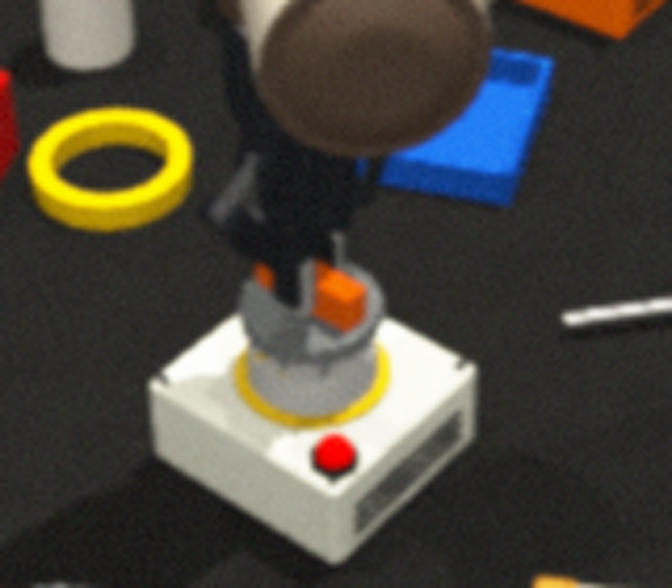

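{"api": "drive_tool", "payload": {
  "increments": [
    [-1,[0,0,0.012],0],
    [-1,[0,0,0.012],0],
    [-1,[0,0,0.01],0],
    [-1,[0,0,0],0],
    [-1,[0,0,0],0]
  ]
}}

```text
clock: 5.1
position: [539.3, 37.7, 117.2]
ee_rot: [0.237, 0.972, -0.0, 0.0]
contact_force: [-3.1, -0.8, 8.7]
gripper_width: 14.8
```

```bash
python3 - <<'E'
from h import *
st()
E
```

```text
t 5.1 p [539.3  37.7 117.2] q [ 0.37  0.37 -0.37  0.   -0.83 -2.42] F [-3.1 -0.8  8.7] T [-0.1   1.07 -0.01] w 14.8 yyaw 62.63 z [ 0. -0. -1.]
```

{"api": "drive_tool", "payload": {
  "increments": [
    [-1,[0,0,0.004],0],
    [-1,[0,0,0],-0.04],
    [-1,[0,0,0],-0.06],
    [-1,[0,0,0],-0.06]
  ]
}}

```text
clock: 5.6
position: [540.7, 38.2, 116.7]
ee_rot: [0.077, 0.997, 0.0, 0.002]
contact_force: [-1.1, -0.6, 9.6]
gripper_width: 14.5
```

```bash
python3 - <<'E'
from h import *
st()
E
```

```text
t 5.6 p [540.7  38.2 116.7] q [ 0.37  0.37 -0.37  0.   -0.83 -2.1 ] F [-1.1 -0.6  9.6] T [ 0.07  0.51 -0.04] w 14.5 yyaw 81.2 z [ 0.004  0.001 -1.   ]
```

{"api": "drive_tool", "payload": {
  "increments": [
    [-1,[0,0,0],-0.07],
    [-1,[0,0,0],-0.07],
    [-1,[0,0,0],-0.07],
    [-1,[0,0,0],-0.07],
    [-1,[0,0,0],-0.06],
    [-1,[0,0,0],-0.03],
    [-1,[0,0,0],0]
  ]
}}

```text
clock: 6.48
position: [540.9, 38.4, 116.8]
ee_rot: [-0.287, 0.958, -0.0, 0.002]
contact_force: [-2.6, -0.2, 10.5]
gripper_width: 14.9
```

```bash
python3 - <<'E'
from h import *
st()
save('wrist','w4.png');save('side','s4.png')
a=cv2.imread('pics/s4.png')
cv2.imwrite('pics/c6.png',cv2.resize(a[160:300,220:380],None,fx=4.2,fy=4.2,interpolation=cv2.INTER_CUBIC))
E
```

```text
t 6.47 p [540.9  38.4 116.8] q [ 0.37  0.37 -0.37  0.   -0.83 -1.36] F [-2.6 -0.2 10.5] T [0.24 0.46 0.02] w 14.9 yyaw 123.41 z [ 0.005  0.001 -1.   ]
```

View pics/c6.png

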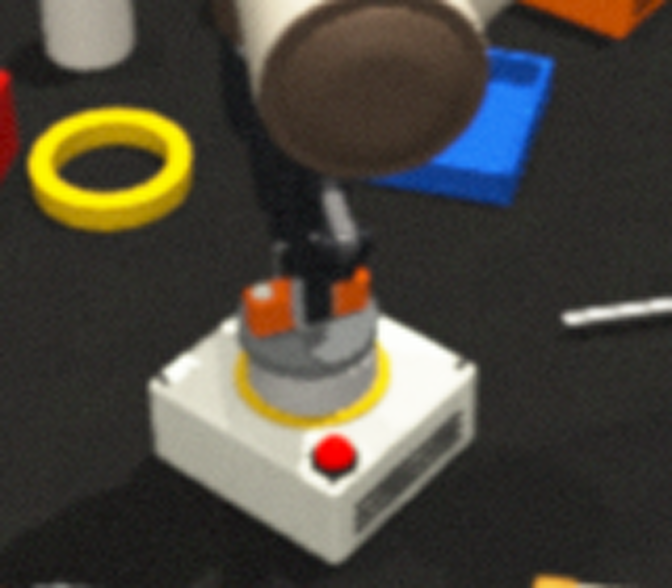

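View pics/w4.png

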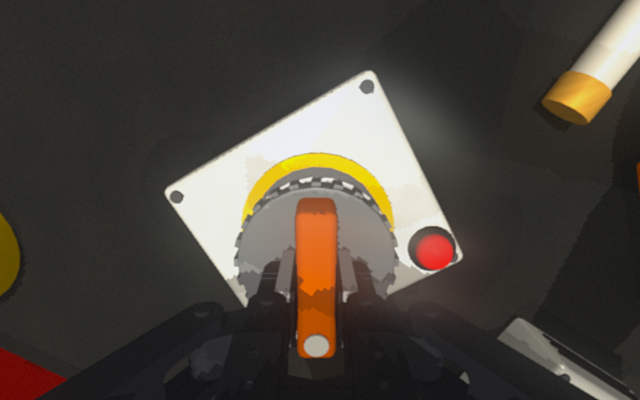

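The cap is down and has turned about 61° (the dot moved to the other side). I'll let it up.

{"api": "drive_tool", "payload": {
  "increments": [
    [-1,[0,0,-0.012],0],
    [-1,[0,0,-0.014],0],
    [-1,[0,0,-0.014],0],
    [-1,[0,0,-0.014],0],
    [-1,[0,0,0],0]
  ]
}}

```text
clock: 7.2
position: [539.9, 38.2, 131.4]
ee_rot: [-0.287, 0.958, 0.0, 0.001]
contact_force: [2.2, 0.8, 2.0]
gripper_width: 14.4
```

```bash
python3 - <<'E'
from h import *
st()
E
```

```text
t 7.2 p [539.9  38.2 131.4] q [ 0.37  0.35 -0.35  0.   -0.87 -1.36] F [2.2 0.8 2. ] T [ 0.21 -0.67  0.01] w 14.4 yyaw 123.34 z [ 0.002  0.001 -1.   ]
```

{"api": "drive_tool", "payload": {
  "increments": [
    [-1,[0,0,-0.015],0],
    [-1,[0,0,-0.02],0],
    [-1,[0,0,-0.04],0],
    [-1,[0,0,-0.06],0],
    [-1,[0,0,-0.06],0],
    [-1,[0,0,-0.03],0],
    [-1,[0,0,0],0]
  ]
}}

```text
clock: 8.07
position: [539.2, 37.9, 199.1]
ee_rot: [-0.287, 0.958, 0.0, 0.0]
contact_force: [0.2, 0.5, -0.8]
gripper_width: 14.8
```

```bash
python3 - <<'E'
from h import *
plan(538,-262,196,123.4)
save('side','s5.png');save('wrist','w5.png')
E
```

```text
t 8.07 p [539.2  37.9 199.1] q [ 0.37  0.28 -0.27 -0.   -1.03 -1.36] F [ 0.2  0.5 -0.8] T [ 0.    0.   -0.02] w 14.8 yyaw 123.33 z [ 0.001  0.001 -1.   ]
tool shift [ 0.5525 -0.8332  0.0097] turn -0.0006
```

View pics/s5.png

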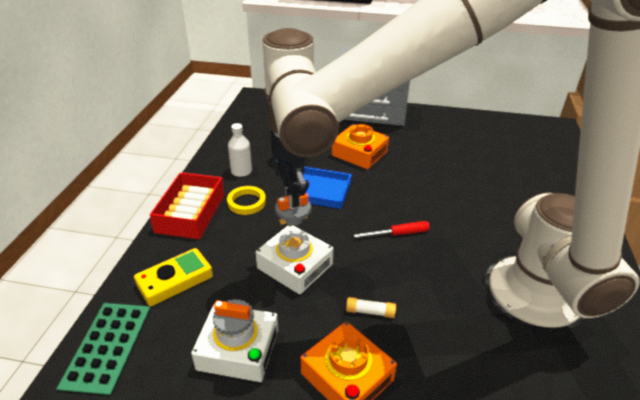

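View pics/w5.png

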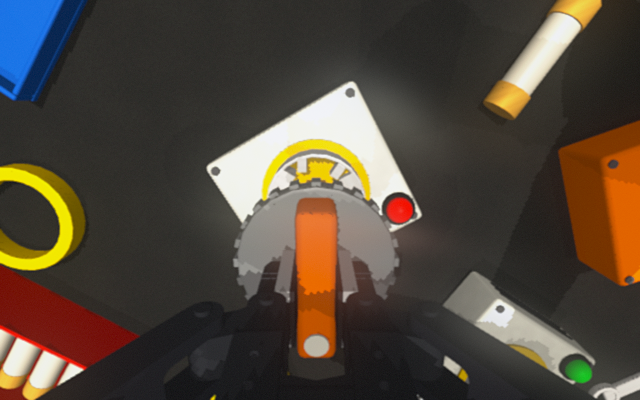

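{"api": "drive_tool", "payload": {
  "increments": [
    [-1,[0.035,-0.053,0],0],
    [-1,[0.069,-0.104,0],0],
    [-1,[0.069,-0.104,0],0],
    [-1,[0.069,-0.104,0],0],
    [-1,[0.069,-0.104,0],0],
    [-1,[0.069,-0.104,0],0],
    [-1,[0.069,-0.104,0],0],
    [-1,[0.069,-0.104,0],0],
    [-1,[0.035,-0.052,0],0],
    [-1,[0,0,0],0],
    [-1,[0,0,0],0]
  ]
}}

```text
clock: 9.55
position: [537.6, -261.6, 198.2]
ee_rot: [-0.287, 0.958, 0.0, -0.0]
contact_force: [-0.6, 0.4, -0.7]
gripper_width: 14.6
```

```bash
python3 - <<'E'
from h import *
plan(538,-262,75,123.4)
save('scene','a6.png')
a=cv2.imread('pics/a6.png')
cv2.imwrite('pics/c7.png',cv2.resize(a[150:290,170:390],None,fx=3.6,fy=3.6,interpolation=cv2.INTER_CUBIC))
save('wrist','w6.png')
E
```

```text
t 9.55 p [ 537.6 -261.6  198.2] q [-0.18  0.37 -0.13 -0.   -1.07 -0.81] F [-0.6  0.4 -0.7] T [ 0.03 -0.02  0.01] w 14.6 yyaw 123.35 z [-0.001  0.    -1.   ]
tool shift [-4.000e-04 -2.100e-03  4.107e-01] turn -0.0004
```

View pics/c7.png

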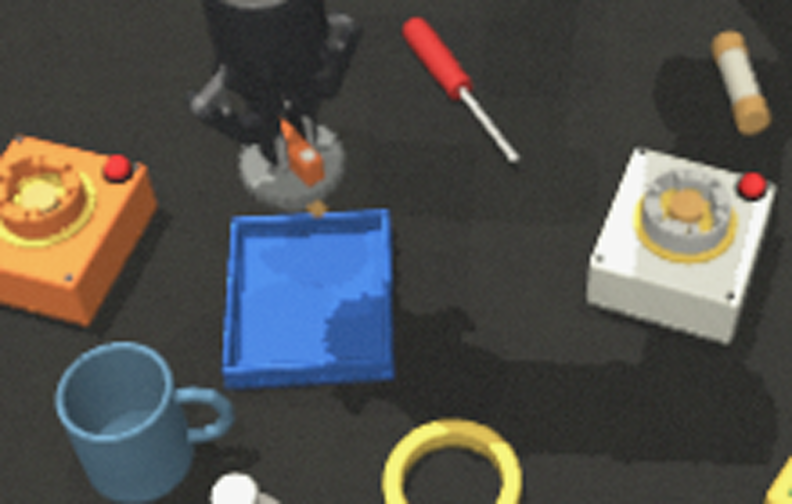

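View pics/w6.png

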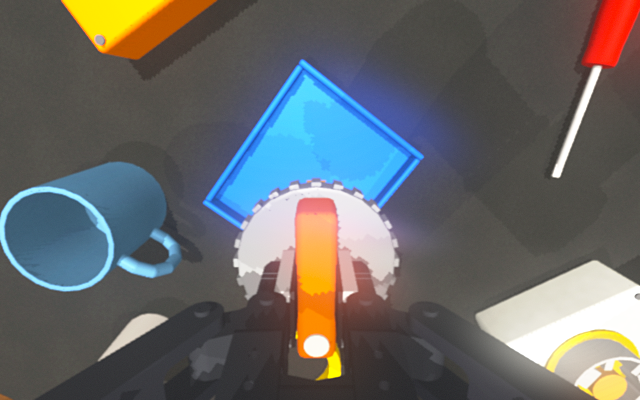

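{"api": "drive_tool", "payload": {
  "increments": [
    [-1,[0,0,0.05],0],
    [-1,[0,0,0.08],0],
    [-1,[0,0,0.08],0],
    [-1,[0,0,0.08],0],
    [-1,[0,0,0.06],0],
    [-1,[0,0,0.04],0],
    [-1,[0,0,0.03],0],
    [-1,[0,0,0.02],0],
    [-1,[0,0,0.01],0],
    [-1,[0,0,0],0]
  ]
}}

```text
clock: 10.9
position: [538.0, -262.1, 63.7]
ee_rot: [-0.287, 0.958, -0.0, 0.0]
contact_force: [0.7, -0.3, -0.7]
gripper_width: 14.9
```

```bash
python3 - <<'E'
from h import *
st()
save('side','s7.png')
a=cv2.imread('pics/s7.png')
cv2.imwrite('pics/c8.png',cv2.resize(a[100:240,220:380],None,fx=4.2,fy=4.2,interpolation=cv2.INTER_CUBIC))
E
```

```text
t 10.9 p [ 538.  -262.1   63.7] q [-0.18  0.52 -0.27  0.   -0.78 -0.81] F [ 0.7 -0.3 -0.7] T [0.03 0.04 0.  ] w 14.9 yyaw 123.34 z [ 0. -0. -1.]
```

View pics/c8.png

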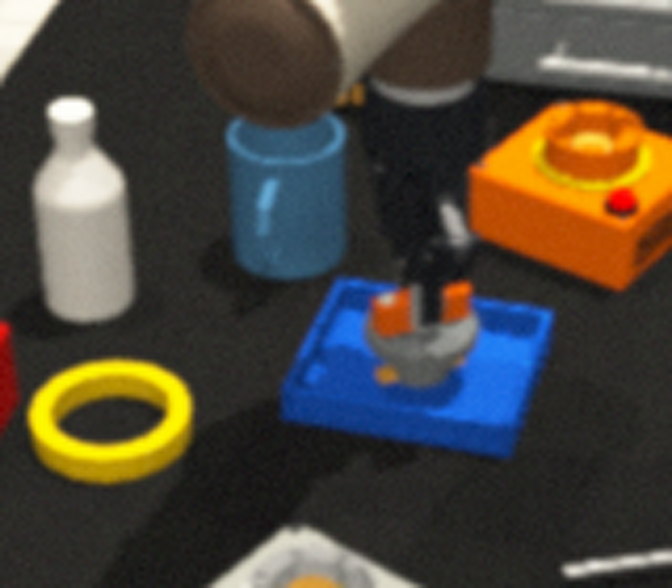

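The cap hangs over the middle of the tray. I'll lower it the last 5 mm slowly.

{"api": "drive_tool", "payload": {
  "increments": [
    [-1,[0,0,0.005],0],
    [-1,[0,0,0.004],0],
    [-1,[0,0,0.003],0],
    [-1,[0,0,0],0],
    [-1,[0,0,0],0]
  ]
}}

```text
clock: 11.58
position: [538.0, -262.1, 60.0]
ee_rot: [-0.287, 0.958, -0.0, 0.0]
contact_force: [0.3, -0.0, -1.4]
gripper_width: 14.6
```

{"api": "drive_tool", "payload": {
  "increments": [
    [-1,[0,0,0.003],0],
    [-1,[0,0,0],0],
    [-1,[0,0,0],0]
  ]
}}

```text
clock: 11.95
position: [537.9, -262.1, 59.0]
ee_rot: [-0.287, 0.958, -0.0, 0.0]
contact_force: [1.0, -0.7, -1.1]
gripper_width: 14.3
```

{"api": "drive_tool", "payload": {
  "increments": [
    [-1,[0,0,0.004],0],
    [-1,[0,0,0],0],
    [-1,[0,0,0],0]
  ]
}}

```text
clock: 12.32
position: [538.1, -262.2, 58.5]
ee_rot: [-0.287, 0.958, -0.0, 0.0]
contact_force: [-0.6, 0.9, 5.1]
gripper_width: 14.6
```

{"api": "drive_tool", "payload": {
  "increments": [
    [-0.5,[0,0,0],0],
    [-0.3,[0,0,0],0],
    [0,[0,0,0],0],
    [0.5,[0,0,0],0],
    [1,[0,0,0],0],
    [1,[0,0,0],0],
    [1,[0,0,0],0],
    [1,[0,0,0],0],
    [1,[0,0,-0.02],0],
    [1,[0,0,-0.06],0],
    [1,[0,0,-0.08],0],
    [1,[0,0,-0.08],0],
    [1,[0,0,-0.08],0],
    [1,[0,0,-0.08],0],
    [1,[0,0,-0.05],0],
    [1,[0,0,0],0]
  ]
}}

```text
clock: 14.32
position: [538.4, -262.2, 194.1]
ee_rot: [-0.287, 0.958, -0.001, 0.001]
contact_force: [-0.2, -0.6, 0.5]
gripper_width: 85.0
```

```bash
python3 - <<'E'
from h import *
st()
for n in('side','scene'):save(n,n+'8.png')
a=cv2.imread('pics/side8.png')
cv2.imwrite('pics/c9.png',cv2.resize(a[100:240,220:380],None,fx=4.2,fy=4.2,interpolation=cv2.INTER_CUBIC))
E
```

```text
t 14.32 p [ 538.4 -262.2  194.1] q [-0.18  0.38 -0.13  0.   -1.06 -0.81] F [-0.2 -0.6  0.5] T [ 0.01 -0.01 -0.03] w 85.0 yyaw 123.34 z [ 0.003 -0.001 -1.   ]
```

View pics/c9.png

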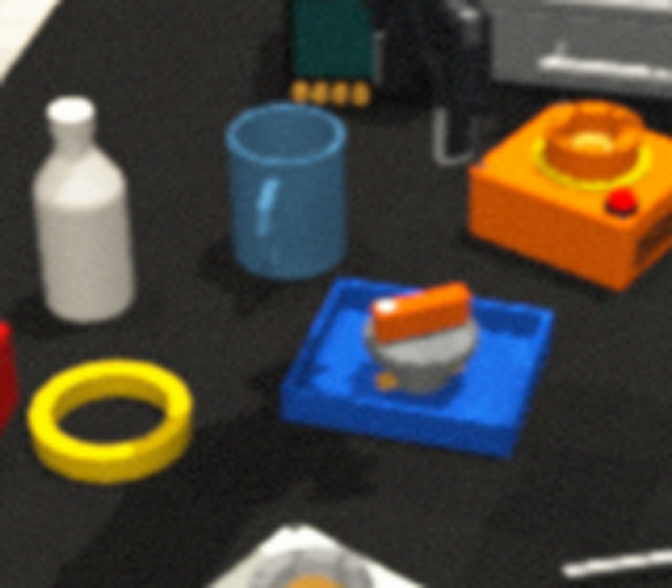

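View pics/scene8.png

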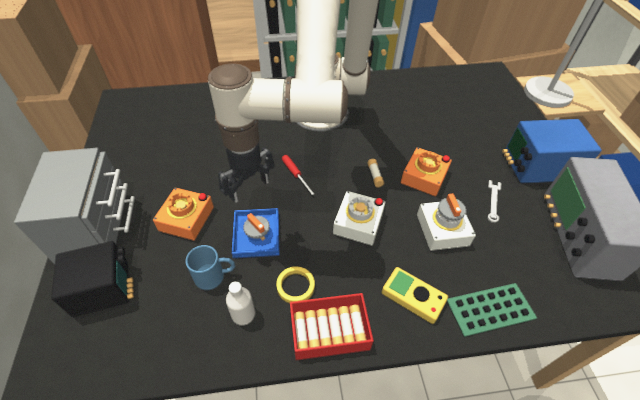

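The cap stands upright in the tray with its bar on top (scene about (257,227)). The red unit's collar is empty, the green unit's cap looks unchanged, and the gripper is clear.

```bash
python3 -c "
from bench import *
print(job_done())"
```

```text
the job is handed in; nothing more can be done
None
```

The fuse cap from the red-lamp unit now stands upright, bar on top, in about the middle of the blue tray. The job is handed in at about 14.4 s of the 48 s.

- **Freeing it:** I gripped the bar, pressed the cap down about 10 mm and turned it about 61° anticlockwise. It rose freely, with no downward pull on the tool, and I lifted it straight out.
- **Setting it down:** I lowered it in small steps until the tool felt about 5 N of contact with the tray floor, then opened the gripper and backed away.
- **Last checks:** The final scene and side pictures show the cap upright in the tray, the red unit's collar empty and the green unit's cap looking unchanged. The gripper was well clear at about 194 mm, with no force on the tool. The highest vertical force I read was about 10 N.

No check failed or disagreed. I judged the tray's position and that the green cap stayed put by eye, from the pictures only.

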